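# Extend the overhead phone boom to its next hole

## Robot

A 6-joint arm with a two-finger parallel gripper is mounted at the origin on the work surface. World frame = base frame: x ahead of the robot, y to its left, z up, the work surface at z = 0. Lengths are in m, angles in rad, forces in N, time in s.
With the tool pointing down it reaches from about 0.35 to 0.775 m from the base axis. Payload 5.5 kg.
Tool frame: the origin (TCP) lies midway between the tips of the shut fingers; the grasp point (between the pads) lies 19 mm behind it (env.pinch_z is the z of the grasp point in the tool frame, in m); z points along the fingers, y is the direction in which the jaws open and shut (so a half turn about z gives the same grasp; the last joint's range is limited). The gripper opens to 85 mm and grips with 20 to 120 N. Pads are 22 mm wide; open, the fingers measure 114 mm over their backs; the gripper's body (76 mm by 85 mm) begins 54 mm behind the grasp point. The pads swing forward as they close: fully open they stand 13 mm farther back than shut.
Start: joints at [1.202, 0.313, 0.046, 1.304, 0, 1.431], TCP at [0.13, 0.56, 0.231] pointing down, gripper open.
Joint ranges: [-2.76, 2.76], [-0.86, 1.69], [-1.03, 1.26], [-2.2, 2.34], [-1.47, 1.5], [-3.14, 3.14]. Speed limits (rad/s): [2.57, 2.57, 3.14, 3.14, 3.14, 3.14].

## Interface

Orientations are given as [roll, pitch, yaw] about the fixed x, y, z axes, in that order (R = Rz(yaw) Ry(pitch) Rx(roll)).
In Python, from workcell import env gives the robot as it stands. The module is installed in compiled form; this text tells all that it offers.
- The arm moves only by the shell command python3 -m inch 'ROWS'. ROWS is JSON, a list of rows, each a list of 7 numbers: the turn, a rotation vector about the tool's x, y, z in degrees, then the shift along the tool's x, y, z in mm, then the opening, from -1 (shut) to 1 (fully open), so that 0 is half open. In form: [[rx, ry, rz, tx, ty, tz, claw], ...]. A call has exactly 8 rows; each row shifts and turns the pose as measured when the row begins, along the tool's axes as they then stand; what a row does not reach is not made up. A row lasts 1/10 s, in which the tool goes at most 50 mm and 8.59 degrees, less where a joint would pass 70% of its speed; a pose out of reach is approached as far as the arm can. A call is refused whole if a number of a shift passes 50 or a number of a turn 8.59, either way. A call with a gripper value outside its range is refused whole. The fingers move at their own pace and stop on an object; the grip force is fixed at half the most. Time passes only in rows, so rows that do not move let the fingers close, or fill a call up. It gives the time, the measured TCP pose, the force and the opening at its end, in the units of the state.
- env.observe(): the state, without advancing time (a new reading comes with each control period).
- env.get_image(name): name is "side" or "top"; returns the picture (384x512x3 uint8, blue, green, red); there is no depth.
- env.camera_params(name): a dict with "mtx" (3x3 intrinsics, pixels), "D" ([k1, k2, p1, p2, k3] as OpenCV has them; the pictures are not rectified), "rvec" (rotation vector, rad) and "tvec" (3), from world to camera coordinates, as OpenCV has them. Camera axes: x right, y down, z forward; pixel columns grow to the right and rows downward; lengths in m; the calibration is good to about 2 mm. A picture is of the moment at which its call begins. camera_params takes no time and is no camera call.
- env.sign_off(): hands the job in, once; it reports no verdict.
The state is a dict: "time_s": time; "joint_pos": joint angles; "joint_velocities": joint speeds; "joint_efforts": joint torques, N m; "tcp_pos": TCP position; "eef_rot": TCP orientation; "force": force on the tool from outside, world axes, zero at the start; "torque": the same for the moment, N m; "opening": finger opening in m.
Only numpy, scipy, OpenCV 4.12 (cv2) and the standard library are available. Lean on these libraries where they do the work, as an engineer would, in place of code of your own. Each camera call takes 0.05 s, during which the arm holds its last target. There are 200 camera calls.

## Task

The phone on the overhead filming stand must hang further out over the canvas. Squeeze the red spring button flush into the boom's sleeve, slide the sleeve outwards, away from the post, until the button pops out fully through the hole in the blue plate, then let go. Do not force the sleeve against the button, neither before it is pressed in nor once it has caught, and leave the cup, bowl and bottle where they stand.

Things in the scene. Friction and masses are not known exactly. Their poses are not given: they have to be found in the camera images.
- stand: Filming stand screwed to the table: round base plate (136 mm across, 16 thick), post, level boom. Origin on the post's axis at table height; z up; x runs along the boom from the post outwards to the phone; y points to the side where the red button sticks out. Boom axis 150 mm above the table, straight over own x; top of the stand 167 mm. The boom's inner tube is fixed; its sleeve slides along own x only.
- button_tip (a point): Tip of the red round-headed button (12 mm across) in the fixed inner tube, 120 mm from the post's axis, at boom axis height. It points along the stand's +y. Unpressed it sticks 6 mm out of the sleeve's side face, its tip 19 mm from the boom's axis. The button never travels along the boom; the sleeve moves over it.
- snap_button (a joint): Red button pressed in, m: 0 = popped out, 0.006 = flush with the sleeve, 0.008 = hidden under the sleeve's wall. Spring 2.5 N at first, 4 N when flush. The head is a half ball: once it is flush, the hole's edge pushes it on under the wall when the sleeve is slid with some 5 to 10 N; unpressed, its straight side blocks the sleeve (1 mm of play either way).
- boom_slide (a joint): How far the sleeve has slid outwards along the stand's +x, m: 0 (within 1 mm) = start, button through the first hole. Friction about 2 N. When the second hole reaches the button, it pops out by itself and blocks further sliding: a sudden firm stop. If missed, the travel ends at 0.068.
- sleeve: Square aluminium tube, 26 x 26 mm, flat sides, carrying a flat phone (76 x 150 x 9 mm) in a black cradle. Origin on the boom's axis at the first hole (14.4 mm across, where the button starts); axes as the stand's. The tube reaches 95 mm towards the post and 57 mm outwards from the origin. Gripped by its two sides around the first hole, one finger presses the button flush, the other bears on the far face.
- face_a: The sleeve's side face with the first hole, wall 2 mm; origin as the sleeve's. On the same side a blue plate (48 mm long, 1 mm proud) carries the second hole, 14.4 mm across. The plate is set anew each time: its hole lies 38 to 54 mm from the first, on the post's side (plate 22 mm further to the post, 26 mm outwards). Keep fingers off the second hole.
- button_cap: The red button's head as a solid, 12 mm across; origin on the boom's axis when popped out, moving with the button.
- water_cup: Clear plastic cup, 95 mm high and 74 mm across, with a brush leaning in it to 170 mm height. Bystander; origin at the centre of its underside.
- bowl: White bowl with lilac beads, 124 mm across and 50 mm high. Bystander; origin at the centre of its underside.
- bottle: Water bottle, 62 mm across and 190 mm high. Bystander; origin at the centre of its underside.
- canvas: Stretched canvas with painted flowers, 260 x 200 x 18 mm, lying fixed under the phone. Origin at the centre of its underside.

How it is judged:
On the way, in this order (a step that is already met when the one before it is completed fails the run):
1. the red button is pressed in to about flush while the sleeve is still in its first hole (value of joint snap_button above 0.004 m and value of joint boom_slide below 0.006 m), for 0.05 s.
2. the sleeve has slid outwards with the button hidden under its wall (value of joint snap_button above 0.006 m and value of joint boom_slide above 0.015 m), for 0.05 s.
3. the button has popped out through the hole in the blue plate (value of joint boom_slide between 0.034 and 0.058 m and value of joint snap_button below 0.0015 m), for 0.2 s.
At the end, for the whole second after the job is handed in: The sleeve stands 34 to 58 mm further out than at the start, at rest, and the red button is fully popped out (pressed in by less than 1.5 mm) through the hole in the blue plate (all of step 3 and velocity of joint boom_slide between -0.005 and 0.005 m/s); the robot touches nothing.
It fails at once if the red button is rammed against the edge of a hole with more than 20 N (the sleeve is forced while the button blocks it) (contact force between button_cap and sleeve above 20 N).
It fails at once if the water cup is moved by more than 30 mm or tipped (distance of water_cup from where it was at the start of the episode above 0.03 m or angle between water_cup's own z axis and vertical above 0.4 rad).
It fails at once if the bowl is moved by more than 30 mm or tipped (distance of bowl from where it was at the start of the episode above 0.03 m or angle between bowl's own z axis and vertical above 0.4 rad).
It fails at once if the bottle is moved by more than 30 mm or tipped (distance of bottle from where it was at the start of the episode above 0.03 m or angle between bottle's own z axis and vertical above 0.4 rad).
It also fails if it takes over 38 s, if anything falls off the work surface, if the arm or the gripper's body presses on something with over 40 N, if the wrist force passes 120 N, or if a joint passes its speed limit or range.

## Working session

There is one attempt and no reset: what is moved stays moved. The work goes in short steps, Python scripts to look and compute and a shell command to move; the robot and the scene stay as the last step left them, time stands still between calls to the robot, and variables do not carry over. Pictures are saved under pics/ and viewed, about 8 in all and at most 12, crops included, and the job is handed in when it is done.

```bash
mkdir -p pics; python3 - <<'E'
from workcell import env
import cv2,numpy as np
a=env.get_image("side");b=env.get_image("top")
cv2.imwrite("pics/side0.png",a);cv2.imwrite("pics/top0.png",b)
for n in("side","top"):
    p=env.camera_params(n);R=cv2.Rodrigues(np.array(p["rvec"],float))[0];print(n,(-R.T@np.array(p["tvec"]).reshape(3)).round(3),R[2].round(2),np.array(p["mtx"]).round(0).tolist())
o=env.observe();print(o,env.pinch_z)
E
```

```text
side [ 0.102 -0.732  0.907] [ 0.42  0.61 -0.68] [[473.0, 0.0, 249.0], [0.0, 473.0, 189.0], [0.0, 0.0, 1.0]]
top [ 0.519 -0.006  0.851] [ 0.08  0.01 -1.  ] [[353.0, 0.0, 255.0], [0.0, 353.0, 194.0], [0.0, 0.0, 1.0]]
{'time_s': 0.1, 'joint_pos': array([1.20240499e+00, 3.13927358e-01, 4.50503769e-02, 1.30362667e+00,
       2.60728555e-05, 1.43119929e+00]), 'joint_velocities': array([ 9.65303420e-06, -3.25567442e-03,  2.03114905e-03,  7.49674220e-04,
       -1.70542275e-03, -7.52492532e-04]), 'joint_efforts': array([ 3.30848823e-03, -4.81724524e+01,  2.99244297e+01,  1.27818401e-02,
       -8.93347783e-05, -2.42765049e-05]), 'tcp_pos': array([0.13023513, 0.55955766, 0.23047963]), 'eef_rot': array([-3.13990557e+00, -2.63383080e-04,  2.91279811e+00]), 'force': array([ 0.77445098, -0.46239556, -0.07406717]), 'torque': array([-0.0371336 , -0.03805172, -0.02611533]), 'opening': 0.08555581277966674} -0.0187
```

View pics/side0.png

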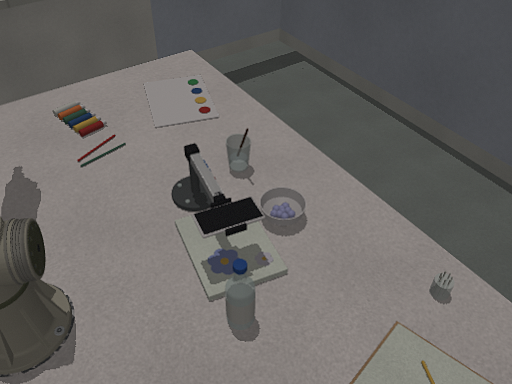

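View pics/top0.png

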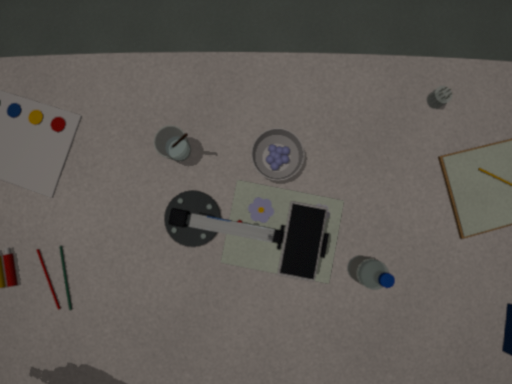

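The boom runs from the post at about (180,217) to the phone at about (280,235) in the top view, which is roughly world −y. The button side faces up in the image, towards world +x. I'll crop and enlarge the boom in both views.

```bash
python3 - <<'E'
import cv2,numpy as np
a=cv2.imread("pics/side0.png");b=cv2.imread("pics/top0.png")
f=lambda i:cv2.convertScaleAbs(i,alpha=1.6)
A=cv2.resize(f(a[135:245,165:315]),None,fx=5,fy=5,interpolation=cv2.INTER_CUBIC)[:550,:750]
B=cv2.resize(f(b[180:290,155:345]),None,fx=4,fy=4,interpolation=cv2.INTER_CUBIC)
cv2.imwrite("pics/sidec.png",A);cv2.imwrite("pics/topc.png",B)
E
```

```text
(no output)
```

View pics/sidec.png

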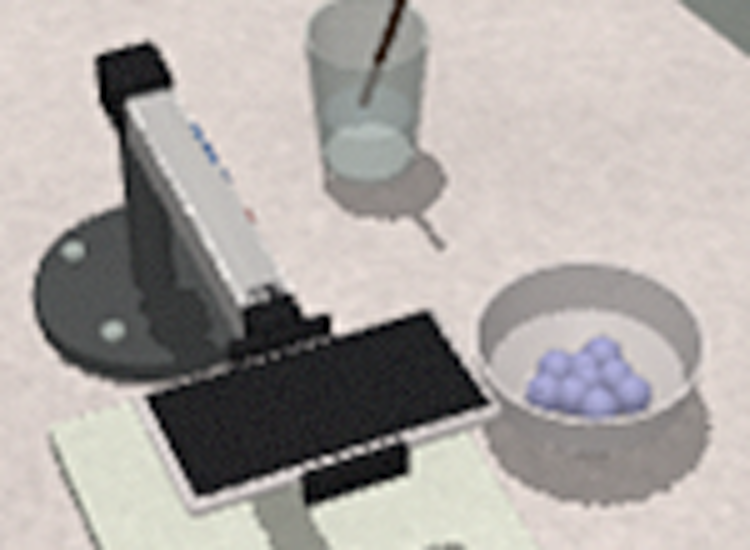

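View pics/topc.png

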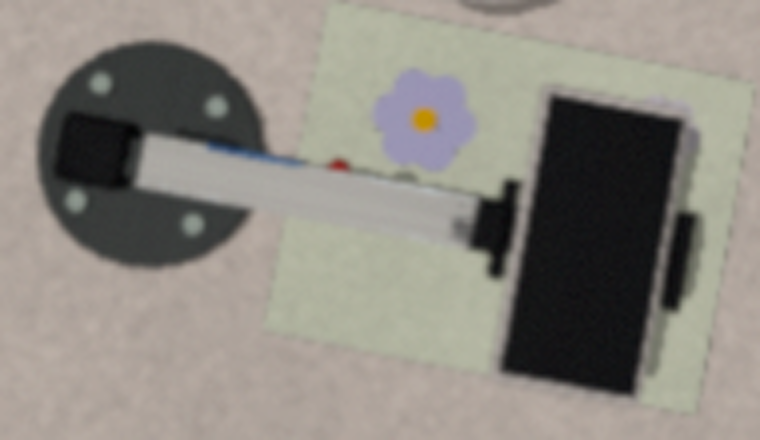

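Top crop: the red button is at crop (339,166), which is full-frame (239.8,221.5). The blue plate spans crop x of about 208–304, so its outer end is some 17 mm from the button. The space around the boom is free, and the cup and bowl stand well away from it. The side crop shows the red button at about (250,214), full-frame (215,178). Next I'll measure it.

```bash
cat > h.py <<'E'
import cv2,numpy as np
from workcell import env
from scipy.spatial.transform import Rotation as Ro
def ray(n,uv):
    p=env.camera_params(n);K,D=np.array(p["mtx"],float),np.array(p["D"],float)
    R=cv2.Rodrigues(np.array(p["rvec"],float))[0];t=np.array(p["tvec"],float).reshape(3)
    q=cv2.undistortPoints(np.array(uv,float).reshape(-1,1,2),K,D).reshape(-1,2)
    return -R.T@t,np.c_[q,np.ones(len(q))]@R
def onz(n,uv,z):
    c,d=ray(n,uv);return c+d*((z-c[2])/d[:,2])[:,None]
def red(i,roi):
    x0,y0,x1,y1=roi;s=i[y0:y1,x0:x1].astype(float);w=np.clip(s[...,2]-np.maximum(s[...,1],s[...,0])-15,0,None)
    yy,xx=np.mgrid[y0:y1,x0:x1];return np.array([(w*xx).sum(),(w*yy).sum()])/w.sum(),(w>0).sum()
E
python3 - <<'E'
from h import *
a=cv2.imread("pics/side0.png");b=cv2.imread("pics/top0.png")
pt,n1=red(b,(232,214,248,228));ps,n2=red(a,(205,168,225,186));print(pt,n1,ps,n2)
c1,d1=ray("top",pt);c2,d2=ray("side",ps);d1=d1[0];d2=d2[0]
s=np.linalg.lstsq(np.c_[d1,-d2],c2-c1,rcond=None)[0];p,q=c1+s[0]*d1,c2+s[1]*d2
print("button tri",p,q,"gap",np.linalg.norm(p-q)); print("top@.15",onz("top",pt,.15),"side@.152",onz("side",ps,.152))
# sleeve top
h=cv2.cvtColor(b,cv2.COLOR_BGR2HSV);m=((h[...,1]<22)&(h[...,2]>95)).astype(np.uint8)
roi=np.zeros_like(m);roi[205:245,186:278]=1;m=cv2.morphologyEx(m*roi,cv2.MORPH_OPEN,np.ones((3,3)))
cs=max(cv2.findContours(m,0,cv2.CHAIN_APPROX_NONE)[0],key=cv2.contourArea)
W=onz("top",cs.reshape(-1,2),.163)[:,:2]*1000
r=cv2.minAreaRect(W.astype(np.float32));print("sleeve rect",r,cv2.boxPoints(r))
v=cs.reshape(-1,2);print(v.min(0),v.max(0))
# base plate and post top
m=(cv2.inRange(b,(0,0,0),(75,75,75))[185:255,155:225]);
cs=max(cv2.findContours(m,0,cv2.CHAIN_APPROX_NONE)[0],key=cv2.contourArea);hull=cv2.convexHull(cs).reshape(-1,2)+[155,185]
B=onz("top",hull,.016)[:,:2]*1000;print("base",cv2.minEnclosingCircle(B.astype(np.float32)))
E
```

```text
[239.26254826 220.996139  ] 13 [214.625 177.625] 2
button tri [0.52018117 0.03194778 0.14953518] [0.52224536 0.03075167 0.14947567] gap 0.0023864466005809088
top@.15 [[0.52018009 0.0319228  0.15      ]] side@.152 [[0.5208465  0.02821197 0.152     ]]
sleeve rect ((506.8794860839844, 47.651031494140625), (160.8363800048828, 27.880340576171875), 80.6877212524414) [[480.11017  -29.451595]
 [507.62305  -33.963062]
 [533.6488   124.75366 ]
 [506.13593  129.26512 ]]
[190 215] [272 241]
base ((526.943359375, 149.59481811523438), 69.49007415771484)
```

```bash
cat >> h.py <<'E'
def plan(xyz,yaw):
    o=env.observe();R=Ro.from_euler("xyz",o["eef_rot"]).as_matrix()
    G=Ro.from_euler("xyz",[np.pi,0,yaw]).as_matrix();d=np.array(xyz)-o["tcp_pos"]
    print("t",round(o["time_s"],2),"tcp",(o["tcp_pos"]*1000).round(1),"rot",o["eef_rot"].round(4),"F",o["force"].round(1),"open",round(o["opening"]*1000,1))
    print("turn deg (tool)",np.degrees(Ro.from_matrix(R.T@G).as_rotvec()).round(2),"shift now-axes",(R.T@d*1000).round(1),"shift goal-axes",(G.T@d*1000).round(1))
E
python3 - <<'E'
from h import *
b=cv2.imread("pics/top0.png").astype(float)
g=b.mean(2)
# sub-pixel edges of sleeve's top per column
up,lo=[],[]
for u in range(194,268,2):
    c=(u-190)*0.19+214; v0=int(round(c-0)); col=g[v0-10:v0+28,u]; d=np.diff(col)
    i=np.argmax(d[:20]);j=16+np.argmin(d[16:])
    def sub(k,s):
        w=np.clip(s*d[k-1:k+2],0,None);return (w*np.arange(k-1,k+2)).sum()/w.sum()
    up.append((u,v0-10+sub(i,1)+.5));lo.append((u,v0-10+sub(j,-1)+.5))
for nm,e in(("up",up),("lo",lo)):
    W=onz("top",e,.163)[:,:2]*1000;p=np.polyfit(W[:,1],W[:,0],1)
    k=abs(W[:,0]-np.polyval(p,W[:,1]))<1.5;p=np.polyfit(W[k,1],W[k,0],1)
    print(nm,"x@y=32.5",np.polyval(p,32.5),"slope deg",np.degrees(np.arctan(p[0])),k.sum(),len(k))
blue=(b[...,0]-b[...,2]>20);blue[:205]=0;blue[230:]=0;blue[:,:190]=0;blue[:,250:]=0
v,u=np.nonzero(blue);P=onz("top",np.c_[u,v],.156)[:,:2]*1000
dr=np.array([-.168,-.986]);s=P@dr;bt=onz("top",red(b,(232,214,248,228))[0],.152)[0,:2]*1000@dr
print("plate along boom rel. button",np.sort(s-bt).round(1))
plan([.505,.0325,.23],1.402)
E
```

```text
Traceback (most recent call last):
ValueError: operands could not be broadcast together with shapes (2,) (3,)
```

```bash
python3 - <<'E'
from h import *
b=cv2.imread("pics/top0.png").astype(float)
g=b.mean(2)
up,lo=[],[]
for u in range(194,268,2):
    c=(u-190)*0.19+213.5; v0=int(round(c)); col=g[v0-6:v0+24,u]; d=np.diff(col)
    i=1+np.argmax(d[1:12]);j=14+np.argmin(d[14:-1])
    def sub(k,s):
        w=np.clip(s*d[k-1:k+2],1e-3,None);return (w*np.arange(k-1,k+2)).sum()/w.sum()
    up.append((u,v0-6+sub(i,1)+.5));lo.append((u,v0-6+sub(j,-1)+.5))
for nm,e in(("up",up),("lo",lo)):
    W=onz("top",e,.163)[:,:2]*1000;p=np.polyfit(W[:,1],W[:,0],1)
    for _ in range(3):
        k=abs(W[:,0]-np.polyval(p,W[:,1]))<2;p=np.polyfit(W[k,1],W[k,0],1)
    print(nm,"x@y=32.5",np.polyval(p,32.5),"slope deg",np.degrees(np.arctan(p[0])),k.sum(),len(k))
blue=(b[...,0]-b[...,2]>20);blue[:205]=0;blue[230:]=0;blue[:,:190]=0;blue[:,250:]=0
v,u=np.nonzero(blue);P=onz("top",np.c_[u,v],.156)[:,:2]*1000
dr=np.array([-.168,-.986]);s=P@dr;bt=onz("top",red(b,(232,214,248,228))[0],.152)[0,:2]*1000@dr
print("plate along boom rel. button",np.sort(s-bt).round(1))
plan([.505,.0325,.23],1.402)
E
```

```text
up x@y=32.5 517.6356328831439 slope deg 10.072353585626953 37 37
lo x@y=32.5 491.56045772010015 slope deg 9.670762203486852 15 37
plate along boom rel. button [-64.2 -62.3 -60.3 -60.  -58.4 -58.  -56.4 -56.1 -54.1 -52.2 -50.2 -49.9
 -48.3 -47.9 -46.3 -46.  -44.  -42.1 -41.7 -40.1 -39.8 -38.2 -37.8 -35.9
 -34.  -32.  -31.6 -29.7 -27.8 -25.8 -23.9 -22. ]
t 0.1 tcp [130.2 559.6 230.5] rot [-3.1399e+00 -3.0000e-04  2.9128e+00] F [ 0.8 -0.5 -0.1] open 85.6
turn deg (tool) [-9.000e-02  6.000e-02  8.656e+01] shift now-axes [-484.5 -428.3    1.1] shift goal-axes [-456.6  458.     0.5]
```

The sleeve measures 26 mm wide and its axis crosses y=32.5 mm at x≈504.6 mm. The boom is at 10°, so tool yaw is 1.396. The second hole is about 45 mm from the first. I'll transit at z=0.23, above everything.

```bash
python3 -m inch '[[0,0,0,-20,-17,0,1],[0,0,0,-34,-30,0,1],[0,0,0,-34,-30,0,1],[0,0,0,-34,-30,0,1],[0,0,0,-34,-30,0,1],[0,0,0,-34,-30,0,1],[0,0,0,-34,-30,0,1],[0,0,0,-34,-30,0,1]]'
python3 -m inch '[[0,0,0,-34,-30,0,1],[0,0,0,-34,-30,0,1],[0,0,0,-34,-30,0,1],[0,0,0,-34,-30,0,1],[0,0,0,-30,-27,0,1],[0,0,0,-20,-18,0,1],[0,0,8,0,0,0,1],[0,0,8,0,0,0,1]]'
python3 -m inch '[[0,0,8.5,0,0,0,1],[0,0,8.5,0,0,0,1],[0,0,8.5,0,0,0,1],[0,0,8.5,0,0,0,1],[0,0,8.5,0,0,0,1],[0,0,8.5,0,0,0,1],[0,0,8,0,0,0,1],[0,0,4,0,0,0,1]]'
python3 -c "
from h import *;plan([.5046,.0325,.20],1.396)"
```

```text
time_s: 0.9
tcp_pos: [0.3329, 0.2741, 0.2265]
eef_rot: [-3.136, -0.003, 2.925]
force: [1.1, -0.3, -0.1]
opening: 0.0855
time_s: 1.7
tcp_pos: [0.4852, 0.0571, 0.2242]
eef_rot: [-3.134, -0.003, 2.628]
force: [0.1, -0.5, -0.0]
opening: 0.0852
time_s: 2.5
tcp_pos: [0.4828, 0.0557, 0.2202]
eef_rot: [-3.127, 0.006, 1.509]
force: [-0.8, 0.5, -0.3]
opening: 0.0854
t 2.5 tcp [482.8  55.7 220.2] rot [-3.1272  0.0058  1.5095] F [-0.8  0.5 -0.3] open 85.4
turn deg (tool) [-0.8   0.38  6.5 ] shift now-axes [-21.7  23.4  20. ] shift goal-axes [-19.1  25.5  20.2]
```

```bash
python3 -m inch '[[-0.8,0.4,6.5,0,0,0,1],[0,0,0,0,0,0,1],[0,0,0,-10,13,0,1],[0,0,0,-9,12.5,0,1],[0,0,0,0,0,10,1],[0,0,0,0,0,10,1],[0,0,0,0,0,0,1],[0,0,0,0,0,0,1]]'
python3 -c "
from h import *;plan([.5046,.0325,.128],1.396);env.get_image('top');cv2.imwrite('pics/top1.png',env.get_image('top'))"
```

```text
time_s: 3.3
tcp_pos: [0.5052, 0.0301, 0.1958]
eef_rot: [-3.136, 0.0, 1.398]
force: [0.0, -0.0, 0.5]
opening: 0.0854
t 3.3 tcp [505.2  30.1 195.8] rot [-3.1362e+00  2.0000e-04  1.3978e+00] F [ 0.  -0.   0.5] open 85.4
turn deg (tool) [-0.31  0.01  0.1 ] shift now-axes [ 2.3 -0.7 67.8] shift goal-axes [ 2.2 -1.1 67.8]
```

```bash
python3 -m inch '[[-0.3,0,0.1,2,-1,10,1],[0,0,0,0,0,14,1],[0,0,0,0,0,14,1],[0,0,0,0,0,12,1],[0,0,0,0,0,8,0.2],[0,0,0,0,0,5,0.2],[0,0,0,0,0,0,0.2],[0,0,0,0,0,0,0.2]]'
python3 - <<'E'
from h import *
plan([.5046,.0325,.128],1.396)
a=env.get_image("side");b=env.get_image("top");f=lambda i:cv2.resize(cv2.convertScaleAbs(i,alpha=1.6),None,fx=4,fy=4,interpolation=cv2.INTER_CUBIC)
cv2.imwrite("pics/m1.png",np.hstack([f(a[120:250,165:265]),f(b[180:310,180:280])]))
E
```

```text
time_s: 4.2
tcp_pos: [0.506, 0.0337, 0.1336]
eef_rot: [3.136, -0.0, 1.399]
force: [0.2, -0.6, 0.6]
opening: 0.0513
t 4.2 tcp [506.   33.7 133.6] rot [ 3.1356e+00 -4.0000e-04  1.3990e+00] F [ 0.2 -0.6  0.6] open 51.3
turn deg (tool) [ 0.35 -0.03  0.17] shift now-axes [-1.4 -1.2  5.6] shift goal-axes [-1.4 -1.1  5.6]
```

View pics/m1.png

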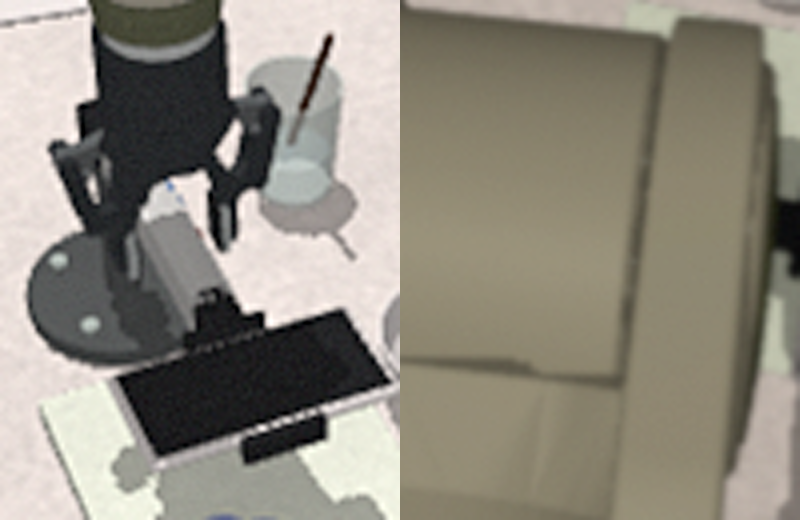

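The fingers straddle the boom at the button: the red is just left of the right fingertip at crop (195,235). I'll centre the last few millimetres and squeeze.

```bash
python3 -m inch '[[0.3,0,0,-1.5,-1.2,5,0.2],[0,0,0,0,0,1,0.2],[0,0,0,0,0,0,0],[0,0,0,0,0,0,-0.2],[0,0,0,0,0,0,-1],[0,0,0,0,0,0,-1],[0,0,0,0,0,0,-1],[0,0,0,0,0,0,-1]]'
python3 -c "
from h import *;plan([.5046,.032,.128],1.396);print(env.observe()['torque'])"
```

```text
time_s: 5.1
tcp_pos: [0.5043, 0.0323, 0.1288]
eef_rot: [3.141, -0.001, 1.398]
force: [0.6, 0.2, -0.2]
opening: 0.0257
t 5.1 tcp [504.3  32.3 128.8] rot [ 3.1408e+00 -7.0000e-04  1.3984e+00] F [ 0.6  0.2 -0.2] open 25.7
turn deg (tool) [ 0.05 -0.04  0.14] shift now-axes [-0.2  0.4  0.8] shift goal-axes [-0.2  0.4  0.8]
[ 0.09025924  0.14208814 -0.06123622]
```

Opening is 25.7 mm, so the button is flush, and the side forces are near zero. Now I'll start sliding gently along tool −x.

```bash
python3 -m inch '[[0,0,0,-1,0,0,-1],[0,0,0,-1,0,0,-1],[0,0,0,-1,0,0,-1],[0,0,0,-1,0,0,-1],[0,0,0,-1,0,0,-1],[0,0,0,-1,0,0,-1],[0,0,0,-1,0,0,-1],[0,0,0,-1,0,0,-1]]'
python3 -c "
from h import *;plan([.5043,.0323,.1288],1.398)"
```

```text
time_s: 5.9
tcp_pos: [0.5034, 0.0271, 0.1288]
eef_rot: [3.141, -0.008, 1.4]
force: [1.3, 8.4, 0.2]
opening: 0.0253
t 5.9 tcp [503.4  27.1 128.8] rot [ 3.1406 -0.0078  1.4001] F [1.3 8.4 0.2] open 25.3
turn deg (tool) [ 0.06 -0.44  0.12] shift now-axes [5.3 0.  0. ] shift goal-axes [ 5.3  0.  -0. ]
```

```bash
python3 -m inch '[[0,0,0,-2,0,0,-1],[0,0,0,-2,0,0,-1],[0,0,0,-2,0,0,-1],[0,0,0,-2,0,0,-1],[0,0,0,-2,0,0,-1],[0,0,0,-2,0,0,-1],[0,0,0,-2,0,0,-1],[0,0,0,-2,0,0,-1]]'
python3 - <<'E'
from h import *
plan([.5043,.0323,.1288],1.398)
a=env.get_image("side");f=lambda i:cv2.resize(cv2.convertScaleAbs(i,alpha=1.6),None,fx=4,fy=4,interpolation=cv2.INTER_CUBIC)
cv2.imwrite("pics/m2.png",f(a[120:250,165:315]))
E
```

```text
time_s: 6.7
tcp_pos: [0.5013, 0.0151, 0.1288]
eef_rot: [3.14, -0.017, 1.402]
force: [0.0, 2.5, 0.3]
opening: 0.0257
t 6.7 tcp [501.3  15.1 128.8] rot [ 3.14   -0.0169  1.4022] F [0.  2.5 0.3] open 25.7
turn deg (tool) [ 0.09 -0.97  0.24] shift now-axes [17.5  0.1  0.3] shift goal-axes [17.5  0.  -0. ]
```

View pics/m2.png

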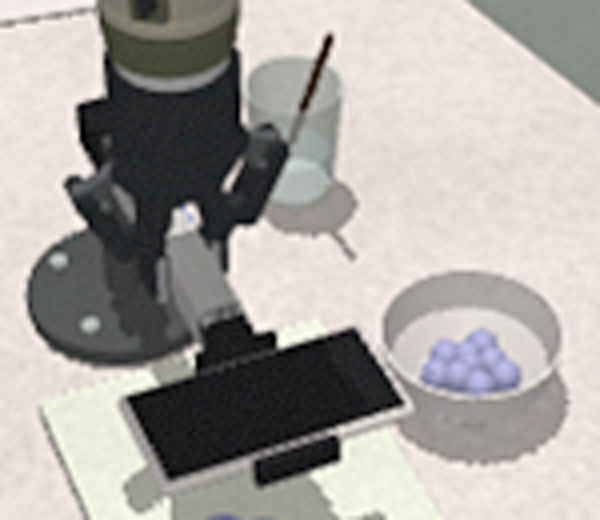

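The phone has moved outwards with the gripper (left corner from crop (120,380) to about (125,405)). Force is down to 2.5 N, which is plain friction, so the button is under the wall. I'll continue to about 33 mm.

```bash
python3 -m inch '[[0,-0.1,0,-2.5,0,0,-1],[0,-0.1,0,-2.5,0,0,-1],[0,-0.1,0,-2.5,0,0,-1],[0,-0.1,0,-2.5,0,0,-1],[0,-0.1,0,-2.5,0,0,-1],[0,-0.1,0,-2.5,0,0,-1],[0,-0.1,0,-2,0,0,-1],[0,-0.1,0,-1,0,0,-1]]'
python3 -c "
from h import *;plan([.5043,.0323,.1288],1.398)"
```

```text
time_s: 7.55
tcp_pos: [0.4978, -0.0044, 0.1288]
eef_rot: [3.14, -0.003, 1.401]
force: [0.2, 1.3, 0.8]
opening: 0.0257
t 7.55 tcp [497.8  -4.4 128.8] rot [ 3.1401 -0.0033  1.401 ] F [0.2 1.3 0.8] open 25.7
turn deg (tool) [ 0.08 -0.19  0.17] shift now-axes [37.3  0.2  0.1] shift goal-axes [37.3  0.  -0. ]
```

```bash
python3 -m inch '[[0,0,0,-1,0,0,-1],[0,0,0,-1,0,0,-1],[0,0,0,-1,0,0,-1],[0,0,0,-1,0,0,-1],[0,0,0,-0.8,0,0,-1],[0,0,0,-0.8,0,0,-1],[0,0,0,-0.8,0,0,-1],[0,0,0,-0.8,0,0,-1]]'
python3 -c "
from h import *;plan([.5043,.0323,.1288],1.398)"
```

```text
time_s: 8.35
tcp_pos: [0.4965, -0.0118, 0.1288]
eef_rot: [3.14, -0.005, 1.401]
force: [0.6, 6.3, 1.5]
opening: 0.0255
t 8.35 tcp [496.5 -11.8 128.8] rot [ 3.1402 -0.0045  1.4013] F [0.6 6.3 1.5] open 25.5
turn deg (tool) [ 0.08 -0.26  0.19] shift now-axes [44.7  0.2  0.2] shift goal-axes [44.7  0.1 -0. ]
```

Force has risen to 6.3 N at 44.7 mm, so it may have caught. I'll do a gentle test push and then relax.

```bash
python3 -m inch '[[0,0,0,0,0,0,-1],[0,0,0,0,0,0,-1],[0,0,0,0,0,0,-1],[0,0,0,0,0,0,-1],[0,0,0,0,0,0,-1],[0,0,0,0,0,0,-1],[0,0,0,-0.5,0,0,-1],[0,0,0,-0.5,0,0,-1]]'
python3 - <<'E'
from h import *
plan([.5043,.0323,.1288],1.398)
a=env.get_image("side");f=lambda i:cv2.resize(cv2.convertScaleAbs(i,alpha=1.6),None,fx=7,fy=7,interpolation=cv2.INTER_CUBIC)
cv2.imwrite("pics/m3.png",f(a[145:225,185:285]))
E
```

```text
time_s: 9.15
tcp_pos: [0.4965, -0.0117, 0.1288]
eef_rot: [3.14, -0.006, 1.402]
force: [2.0, 5.8, 1.3]
opening: 0.0254
t 9.15 tcp [496.5 -11.7 128.8] rot [ 3.1401 -0.0064  1.4019] F [2.  5.8 1.3] open 25.4
turn deg (tool) [ 0.08 -0.37  0.23] shift now-axes [44.7  0.3  0.3] shift goal-axes [44.7  0.1 -0. ]
```

View pics/m3.png

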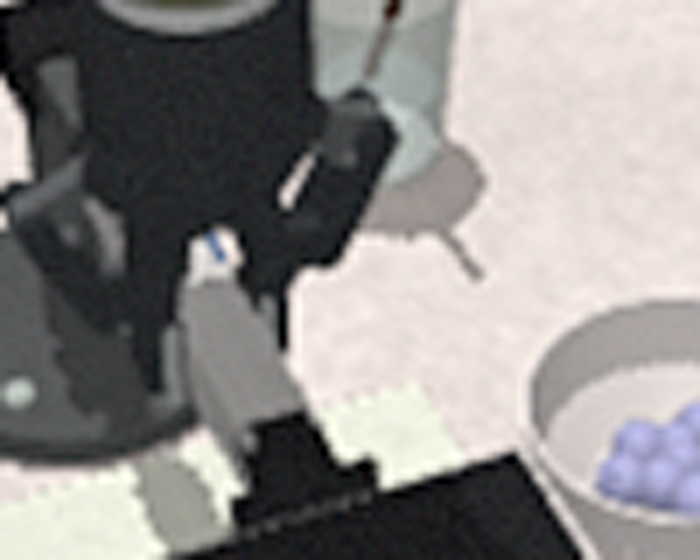

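There is no movement at about 6 N, and sliding friction was only 1.3–2.5 N. At 44.7 mm this matches the expected 45 mm, so it has caught. I'll relax, open, rise and clear the view.

```bash
python3 -m inch '[[0,0,0,0.2,0,0,-1],[0,0,0,0,0,0,-1],[0,0,0,0,0,0,-0.2],[0,0,0,0,0,0,0.4],[0,0,0,0,0,0,1],[0,0,0,0,0,0,1],[0,0,0,0,0,0,1],[0,0,0,0,0,0,1]]'
python3 -m inch '[[0,0,0,0,0,-8,1],[0,0,0,0,0,-15,1],[0,0,0,0,0,-20,1],[0,0,0,0,0,-25,1],[0,0,0,0,0,-25,1],[0,0,0,0,0,-15,1],[0,0,0,0,0,0,1],[0,0,0,10,0,0,1]]'
python3 -m inch '[[0,0,0,35,-8,0,1],[0,0,0,40,-10,0,1],[0,0,0,40,-10,0,1],[0,0,0,40,-10,0,1],[0,0,0,40,-10,0,1],[0,0,0,40,-10,0,1],[0,0,0,30,-5,0,1],[0,0,0,0,0,0,1]]'
python3 - <<'E'
from h import *
plan([.5043,.0323,.1288],1.398)
a=env.get_image("side");b=env.get_image("top");f=lambda i,k:cv2.resize(cv2.convertScaleAbs(i,alpha=1.6),None,fx=k,fy=k,interpolation=cv2.INTER_CUBIC)
cv2.imwrite("pics/side9.png",a);cv2.imwrite("pics/top9.png",b)
cv2.imwrite("pics/m4.png",np.hstack([f(a[130:250,165:265],4),f(b[165:285,170:270],4)]))
E
```

```text
time_s: 10.0
tcp_pos: [0.4964, -0.0139, 0.1285]
eef_rot: [3.14, -0.001, 1.402]
force: [0.4, 0.4, -0.2]
opening: 0.0855
time_s: 10.8
tcp_pos: [0.4974, -0.0045, 0.2434]
eef_rot: [3.139, -0.0, 1.401]
force: [-0.1, 0.7, -1.0]
opening: 0.0854
time_s: 11.6
tcp_pos: [0.4757, 0.2813, 0.2342]
eef_rot: [-3.134, 0.003, 1.399]
force: [0.2, -0.4, 0.1]
opening: 0.0856
t 11.6 tcp [475.7 281.3 234.2] rot [-3.1336e+00  2.6000e-03  1.3986e+00] F [ 0.2 -0.4  0.1] open 85.6
turn deg (tool) [-0.46  0.15  0.03] shift now-axes [-240.1   71.7  105.4] shift goal-axes [-240.3   71.   105.4]
```

View pics/m4.png

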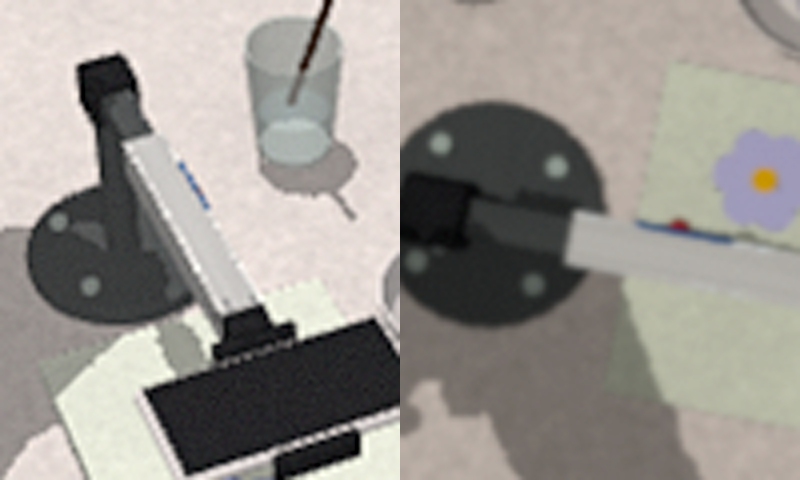

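The top view shows the red button in the blue plate at crop (680,226), full-frame about (240,221.5). The gripper is clear of the stand. I'll compare how far the red sticks out with the start picture.

```bash
python3 - <<'E'
from h import *
for n in("top0","top9"):
    b=cv2.imread(f"pics/{n}.png");print(n,red(b,(232,214,248,228)))
    s=b[217:226,234:246].astype(int);print(s[...,2]-s[...,1])
print(env.observe()["force"].round(1))
E
```

```text
top0 (array([239.26254826, 220.996139  ]), np.int64(13))
[[-1 -1 -2 -2 -1 -1 -2 -1 -1 -1 -2 -1]
 [-2 -2 -1 -1  0  1  0 -1 -2 -1 -1 -2]
 [-1 -1  0  2  7 11  8  4  1 -1 -1 -1]
 [-1  1  3 12 28 40 33 17  5  0 -1 -1]
 [ 0  1  8 25 46 58 55 35 12  2 -1 -1]
 [ 1  2  7 15 26 32 32 27 13  1 -1 -1]
 [ 2  2  2  4  5  7  8  8  6  1  0 -1]
 [ 2  2  2  2  2  1  2  2  3  1  0  1]
 [ 2  2  2  1  2  2  1  2  2  2  2  1]]
top9 (array([239.36184211, 220.61842105]), np.int64(8))
[[ -1  -2  -1  -2  -1  -1  -1  -2  -1  -1  -2  -2]
 [ -2  -2  -1   0   1   1   1  -1  -1  -2  -2  -1]
 [ -2  -1   0   3   7  11   9   3   0  -1  -1  -2]
 [ -3  -3   1  11  28  39  33  18   6  -1  -1  -1]
 [-10  -7   1  19  42  54  51  31   9   0  -1  -1]
 [ -7  -8  -6  -1   7  13  17  17   6  -2  -3  -4]
 [  0  -1  -3  -5  -5  -5  -4  -4  -7  -9 -10  -9]
 [  2   1   0   1   0   0  -1  -3  -5  -6  -8  -7]
 [  2   2   1   1   2   3   2   1   0   1   0   0]]
[0.4 1.2 0.3]
```

The outer edge of the red tip matches the start picture (pixel values 11/40/54 against 11/39/58), so the button is fully popped out. I'll hand in.

```bash
python3 -c "
from workcell import env;print(env.sign_off())"
```

```text
the job is handed in; nothing more can be done
None
```

The sleeve now stands about 45 mm further out, with the red button popped out through the hole in the blue plate. The job was handed in at about 11.7 s; no verdict was reported.

**What I did:** I gripped the sleeve around the first hole, which pressed the button flush (finger opening 25.7 mm). I then slid the sleeve outwards until it stopped, let go and moved clear.

**Last checks:**
- **Travel:** the gripper stopped at 44.7 mm, against about 45 mm estimated from the first picture. I did not re-measure the sleeve itself afterwards.
- **Catch:** at about 6 N the sleeve no longer moved, while sliding had taken 1.3–2.5 N.
- **Force:** the highest reading was about 8 N, as the button went under the wall. Readings come only at the end of each move, so brief peaks in between were not seen.
- **Button:** from above, the red tip sticks out as far as it did at the start. The side view could not confirm this, because no red shows above the blue plate there.
- **Surroundings:** the arm stayed away from the cup, bowl and bottle. I did not measure their final positions.

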